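Hold a bearing housing against the sprung stop

ROBOT

A 6-joint arm with a two-finger parallel gripper is mounted at the origin on the work surface. World frame = base frame: x ahead of the robot, y to its left, z up, the work surface at z = 0. Lengths are in m, angles in rad, forces in N, time in s.
With the tool pointing down it reaches from about 0.275 to 0.85 m from the base axis. Payload 5.2 kg.
Tool frame: the origin (TCP) lies between the finger pads; the fingertips stand 14 mm ahead of it and the grasp point (between the pads) lies 5 mm behind it; z points along the fingers, x is the direction in which the jaws open and shut, and the axes are right-handed (so a half turn about z gives the same grasp; the last joint's range is limited). The gripper opens to 85 mm and grips with 20 to 120 N. Pads are 22 mm wide; open, the fingers measure 114 mm over their backs; the gripper's body (76 mm by 85 mm) begins 54 mm behind the grasp point. The pads swing forward as they close: fully open they stand 13 mm farther back than shut.
Start: joints at [-1.326, 0.259, 1.535, -0, 1.348, -0.203], TCP at [0.238, -0.496, 0.245] pointing down, gripper open.
Joint ranges: [-3.14, 3.14], [-0.91, 2.08], [0.19, 2.58], [-1.22, 4.36], [0.22, 2.71], [-3.12, 3.12]. Speed limits (rad/s): [2.57, 2.57, 3.14, 3.14, 3.14, 3.14].

INTERFACE

Orientations are given as a unit quaternion [x, y, z, w].
In Python, from workcell import bot gives the robot as it stands. The module is installed in compiled form; this text tells all that it offers.
- The arm moves only by the tool servo_tool, never from a script. Its argument "commands" is a list of rows, each an object of numbers: "tx", "ty", "tz": the shift along the tool's x, y, z in mm; "spin": the turn about the tool's z in rad; "hand": the closure, from -1 (fully open) to 1 (shut). In form: [{"tx": .., "ty": .., "tz": .., "spin": .., "hand": ..}, ...]. A call has 1 to 12 rows; each row is the pose to reach, as a shift and turn from the pose measured when the call began, along the tool's axes at that moment; what a row does not reach only later rows make up. A row lasts 1/10 s, in which the tool goes at most 50 mm and 8.59 degrees, less where a joint would pass 70% of its speed; a pose out of reach is approached as far as the arm can. A call with a gripper value outside its range is refused whole. The fingers move at their own pace and stop on an object; the grip force is fixed at half the most. Time passes only in rows, so rows that repeat a pose let the fingers close. It gives the time, the measured TCP pose, the force and the opening at its end, in the units of the state.
- bot.sense(): the state, without advancing time (a new reading comes with each control period).
- bot.camera(name): name is "scene" or "top" or "wrist"; returns the picture (400x640x3 uint8, red, green, blue); there is no depth.
- bot.camera_params(name): a dict with "K" (3x3 intrinsics, pixels), "R" (3x3) and "t" (3): a world point X has camera coordinates R X + t. Camera axes: x right, y down, z forward; pixel columns grow to the right and rows downward; lengths in m; the calibration is good to about 2 mm. A picture is of the moment at which its call begins: read the wrist's pose just before it. camera_params takes no time and is no camera call; for the wrist camera it gives the pose at the moment of the call.
- bot.hand_in(): hands the job in, once; it reports no verdict.
The state is a dict: "t": time; "joint_pos": joint angles; "dq": joint speeds; "joint_efforts": joint torques, N m; "position": TCP position; "eef_rot": TCP orientation; "wrist_force": force on the tool from outside, world axes, zero at the start; "moment": the same for the moment, N m; "width": opening from 0.0 (shut) to 1.0 (fully open).
Only numpy, scipy, OpenCV 4.12 (cv2) and the standard library are available. Lean on these libraries where they do the work, as an engineer would, in place of code of your own. Each camera call takes 0.05 s, during which the arm holds its last target. There are 200 camera calls.

TASK

Lift the loose dust cap off the bearing housing and set it down gently in the grey tray, so that the screws under it can be reached. Then bring the housing along the fixture plate, end first, squarely and centrally against the spring-backed stop plate and press with a steady 10 N or so, never driving the stop to the end of its travel; finish while still pressing and holding it there, flat on the plate, for a colleague to fasten. Leave everything else where it stands.

Things in the scene. Friction and masses are not known exactly. Their poses are not given: they have to be found in the camera images.
- cap_center (a point): loose black plastic dust cap standing on the housing, 46 mm tall, 50 g; the point is on its axis half-way up. From below: a plug 26 mm across and 6 mm long, sitting loosely (3 mm play all round) in the housing's 32 mm bore; a flange 42 mm across and 6 mm thick, resting on the housing's top; a round knob 20 mm across and 34 mm tall. The knob thus reaches from 11 mm below the point to 23 mm above it. z is its axis, up
- housing_center (a point): aluminium bearing housing, a plain block 80 x 46 x 50 mm (its own x, y, z) with a blind bore 32 mm across and 14 mm deep in its top (four screw holes in the floor of the bore), about 0.45 kg, loose on the fixture plate, with its stop end up to 100 mm short of the stop; the point is the centre of the block, 25 mm above its underside. x is its long axis; either end may face the stop (it starts within 0.4 rad of square)
- bed_top (a point): centre of the top of the fixture plate, a fixed dark steel plate 260 x 170 mm, 10 mm thick; x points along the plate to the stop, which stands at that end, y across, z up. The stop plate's middle lies on this x axis; its face stands 58 mm from the point when not pressed, and the fixed block 50 mm tall and 80 mm wide that carries its spring starts 103 mm from it
- stop_face (a point): middle of the pressing face of the steel stop plate, 24 mm above the fixture plate; the face is 70 mm wide and 46 mm tall, looks to -x of the fixture plate (towards the housing) and moves with the stop plate
- stop_plate (a joint): how far the stop plate has been pushed back, m: 0 as it stands free, 0.032 at the end of its travel. Its spring pushes back with 0.5 N per mm from 0, so that 10 N is 0.020
- tray_in (a point): centre of the inner floor of the fixed grey plastic tray, outside 150 x 150 mm and 25 mm tall, walls 4 mm, floor 4 mm; its sides run along its x and y. The tray stands left or right of the fixture
- carrier: bystander: milky clear acrylic carrier plate with round pockets, 120 x 120 x 22 mm, on the side opposite the tray; origin at the centre of the underside
- motor: bystander: small square stepper motor standing shaft up, 42 x 42 mm, 70 mm tall with its shaft; origin at the centre of the underside
- spare: bystander: another housing, without cap, square and taller, 56 x 56 x 70 mm, standing on the table; origin at the centre of the underside
- bolt: bystander: bolt standing on its head, 13 mm across and 33 mm tall, on the fixture plate beside the block of the stop; origin at the centre of the underside
- ring: bystander: steel ring 30 mm across and 10 mm tall, on the fixture plate beside the block of the stop; origin at the centre of the underside
- driver: bystander: screwdriver 200 mm long lying at the right
- extrusion: bystander: length of aluminium profile, 30 x 160 x 30 mm, lying at the left; origin at the centre of the underside

How it is judged:
On the way, in this order (a step that is already met when the one before it is completed fails the run):
1. the cap is lifted clear of the housing in the gripper (z of cap_center in the frame of housing_center above 0.065 m and contact force between the fingers and cap above 0.5 N), for 0.1 s.
2. the cap lies in the tray, let go (x of cap_center in the frame of tray_in between -0.068 and 0.068 m and y of cap_center in the frame of tray_in between -0.068 and 0.068 m and z of cap_center in the frame of tray_in below 0.035 m and contact force between each of the fingers, the arm and cap below 0.1 N and linear speed of cap below 0.03 m/s), for 0.2 s.
3. the housing is pressed against the stop plate with 6 to 14 N (contact force between housing and stop_plate between 6 and 14 N and contact force between any of the fingers, the arm and housing above 2 N), for 0.3 s.
At the end, for the whole second after the job is handed in: the robot still presses the housing on the stop plate with a steady 6 to 14 N (stop moving under 5 mm/s); the housing is flat on the fixture plate (height within 6 mm, tilt under 0.1 rad), within 0.1 rad of square and 12 mm of the centre line; the cap lies in the tray, let go (all of step 2 and all of step 3 and angle between the x axis of housing_center and the x axis of bed_top, either way round below 0.1 rad and y of housing_center in the frame of bed_top between -0.012 and 0.012 m and z of housing_center in the frame of bed_top between 0.019 and 0.031 m and angle between housing_center's own z axis and vertical below 0.1 rad and velocity of joint stop_plate between -0.005 and 0.005 m/s); the arm keeps its last pose, push and grip.
It fails at once if the stop plate is driven to the end of its travel (value of joint stop_plate above 0.0305 m).
It fails at once if the cap is dropped or thrown (linear speed of cap above 0.7 m/s and contact force between the fingers and cap below 0.1 N).
It fails at once if the housing is tipped over (angle between housing_center's own z axis and vertical above 0.5 rad).
It fails at once if a bystander is moved by more than 30 mm (distance of any of carrier, motor, spare, bolt, ring, driver, extrusion from where it was at the start of the episode above 0.03 m).
It also fails if it takes over 67 s, if anything falls off the work surface, if the arm or the gripper's body presses on something with over 40 N, if the wrist force passes 120 N, or if a joint passes its speed limit or range.

## Working session

There is one attempt and no reset: what is moved stays moved. The work goes in short steps, Python scripts to look and compute and a tool call to move; the robot and the scene stay as the last step left them, time stands still between calls to the robot, and variables do not carry over. Pictures are saved under pics/ and viewed, on a budget of 10 in all, crops included, one or two more only if the job needs it, and the job is handed in when it is done.

Besides the shell and the picture viewer there is one more tool, called after "Call:" by a JSON object that holds its "method" and its "body", one argument or row to a line. servo_tool: Moves the arm, as the interface text tells. Its arguments: {"type":"object","properties":{"commands":{"type":"array"}},"required":["commands"]}

```bash
mkdir -p pics
cat > h.py <<'E'
import numpy as np, cv2
from workcell import bot
def ray(P,u,v,z):
    K,R,t=(np.array(P[k],float) for k in("K","R","t"))
    o=-R.T@t.ravel(); d=R.T@np.linalg.inv(K)@np.array([u,v,1.])
    return o+d*(z-o[2])/d[2]
def proj(P,X):
    K,R,t=(np.array(P[k],float) for k in("K","R","t"))
    p=K@(R@np.array(X,float)+t.ravel()); return p[:2]/p[2]
def snap(n,f):
    P=bot.camera_params(n); im=bot.camera(n)
    cv2.imwrite(f"pics/{f}.png",cv2.cvtColor(im,cv2.COLOR_RGB2BGR)); return P,im
E
python3 - <<'E'
from h import *
for n in("top","scene"):
    P,im=snap(n,n+"1"); R=np.array(P["R"]);print(n,np.round(P["K"],1).tolist(),(-R.T@np.array(P["t"]).ravel()).round(3),R.round(2).tolist())
s=bot.sense();print({k:np.round(v,3) for k,v in s.items()})
E
```

```text
top [[460.0, 0.0, 322.2], [0.0, 460.0, 206.0], [0.0, 0.0, 1.0]] [0.387 0.016 1.375] [[0.02, -1.0, 0.0], [-0.99, -0.02, -0.13], [0.13, 0.0, -0.99]]
scene [[444.4, 0.0, 325.1], [0.0, 444.4, 195.8], [0.0, 0.0, 1.0]] [1.432 0.056 0.932] [[-0.07, 1.0, 0.02], [0.7, 0.06, -0.71], [-0.71, -0.04, -0.7]]
{'t': np.float64(0.1), 'joint_pos': array([-1.326,  0.259,  1.536, -0.   ,  1.348, -0.203]), 'dq': array([ 0.   , -0.003, -0.004, -0.002,  0.001,  0.   ]), 'joint_efforts': array([ 3.0000e-03, -4.4697e+01, -2.9125e+01, -0.0000e+00,  6.0000e-03,
        0.0000e+00]), 'position': array([ 0.238, -0.495,  0.245]), 'eef_rot': array([ 0.846, -0.532, -0.001, -0.001]), 'wrist_force': array([ 0.064, -1.028, -0.451]), 'moment': array([-0.024,  0.002,  0.038]), 'width': np.float64(0.999)}
```

View pics/top1.png

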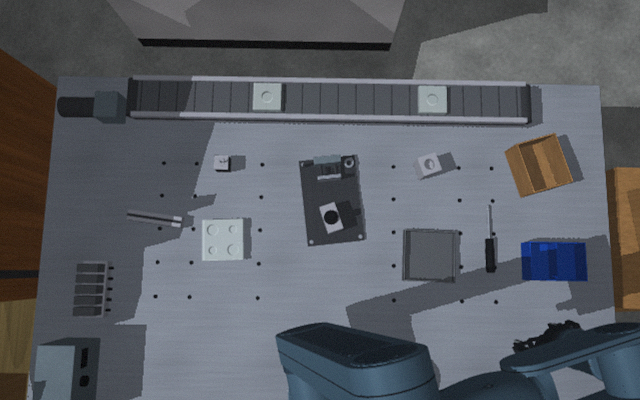

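View pics/scene1.png

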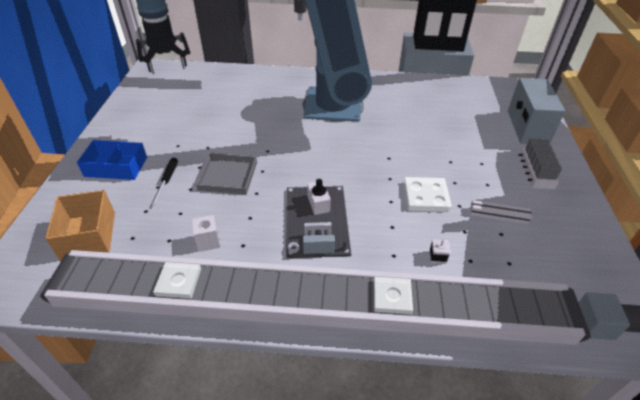

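The top view shows the plate at about (333,200), with the stop end up (+x). The housing and cap are near (335,215) and the tray is at (431,255). The scene view agrees, with the knob at (319,187). Next I'll enlarge the fixture in both views.

Run:
```python
from h import *
a=cv2.imread("pics/top1.png")[145:255,290:380]; b=cv2.imread("pics/scene1.png")[170:265,275:360]
f=lambda i:cv2.convertScaleAbs(cv2.resize(i,(400,int(400*i.shape[0]/i.shape[1])),interpolation=cv2.INTER_CUBIC),alpha=1.3)
a,b=f(a),f(b);b=cv2.copyMakeBorder(b,0,a.shape[0]-b.shape[0],0,0,0)
cv2.imwrite("pics/c1.png",np.hstack([a,b]))
P=bot.camera_params("top")
for n,u,v,z in[("bedTL",300,161,.01),("TR",358,154,.01),("BR",367,240,.01),("BL",308,246,.01),("tray",431,255,.025)]:print(n,ray(P,u,v,z).round(3))
# tray contour
im=cv2.imread("pics/top1.png");
for lo in(0,):
    g=cv2.cvtColor(im,cv2.COLOR_BGR2GRAY)
    m=((g<75)&(g>0)).astype(np.uint8)
    n,l,st,c=cv2.connectedComponentsWithStats(m)
    for i in range(1,n):
        if 200<st[i,4]<9000: 
            r=cv2.minAreaRect(np.argwhere(l==i)[:,::-1].astype(np.float32)); print(st[i],np.round(r[0],1),np.round(r[1],1),round(r[2],1),cv2.boxPoints(r).round(1).tolist())
```

```text
bedTL [0.707 0.085 0.01 ]
TR [ 0.732 -0.09   0.01 ]
BR [ 0.471 -0.119  0.01 ]
BL [0.451 0.056 0.01 ]
tray [ 0.429 -0.304  0.025]
[519 135  33  56 592] [541.4 162.9] [48.6 34.1] 73.6 [[518.2000122070312, 144.39999389648438], [550.9000244140625, 134.8000030517578], [564.7000122070312, 181.5], [532.0, 191.10000610351562]]
[ 299  155   66   91 4115] [331.7 200.1] [85.3 57.2] 83.7 [[298.5, 160.89999389648438], [355.3999938964844, 154.60000610351562], [364.79998779296875, 239.39999389648438], [308.0, 245.6999969482422]]
[403 230  53  54 486] [429.  256.5] [53. 52.] 90.0 [[403.0, 230.0], [455.0, 230.0], [455.0, 283.0], [403.0, 283.0]]
[485 238  12  36 343] [490.5 255.5] [35. 11.] 90.0 [[485.0, 238.0], [496.0, 238.0], [496.0, 273.0], [485.0, 273.0]]
[ 521  241   69   43 2596] [555. 262.] [68. 42.] 0.0 [[521.0, 283.0], [521.0, 241.0], [589.0, 241.0], [589.0, 283.0]]
[103 261  12  58 304] [109.3 289.7] [ 8.3 57.2] 4.8 [[102.80000305175781, 317.8999938964844], [107.5, 260.8999938964844], [115.80000305175781, 261.6000061035156], [111.0, 318.6000061035156]]
[  69  262   36   55 1448] [ 86.1 289.5] [34.9 54. ] 2.1 [[67.5999984741211, 315.79998779296875], [69.5999984741211, 261.8999938964844], [104.5, 263.20001220703125], [102.5, 317.1000061035156]]
[  40  335   80   65 1936] [ 79.7 368. ] [73.8 58.5] 70.3 [[39.70000076293945, 343.1000061035156], [94.80000305175781, 323.3999938964844], [119.69999694824219, 392.79998779296875], [64.5999984741211, 412.6000061035156]]
[ 30 371  16  29 219] [ 37.5 385. ] [15. 28.] 0.0 [[30.0, 399.0], [30.0, 371.0], [45.0, 371.0], [45.0, 399.0]]
```

View pics/c1.png

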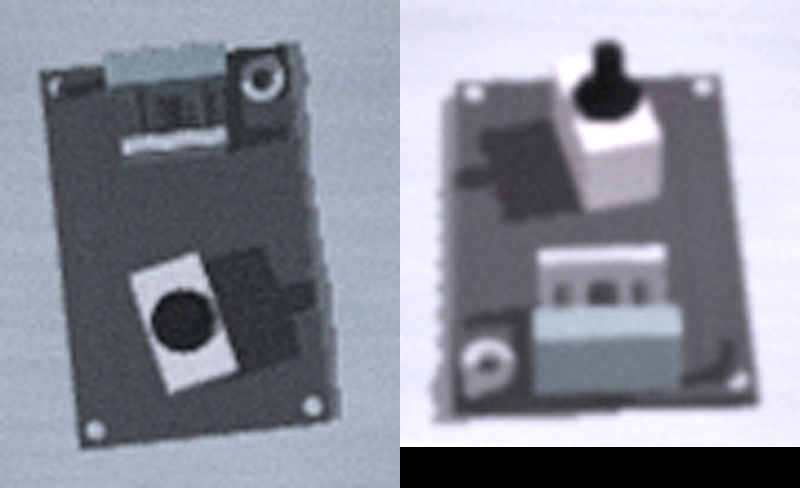

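Crop: housing top corners are at crop (130,272), (197,250), (240,367) and (170,395), with the cap disc at (184,320). The housing stands 10–15° off square, and the ring and bolt are beside the block. Now for the measurements.

Run:
```python
from h import *
P=bot.camera_params("top")
g=cv2.cvtColor(cv2.imread("pics/top1.png"),cv2.COLOR_BGR2GRAY)
s=cv2.resize(g[195:240,312:350],None,fx=8,fy=8,interpolation=cv2.INTER_CUBIC)
m=(s>130).astype(np.uint8); n,l,st,c=cv2.connectedComponentsWithStats(m)
i=1+np.argmax(st[1:,4]); r=cv2.minAreaRect(np.argwhere(l==i)[:,::-1].astype(np.float32))
px=lambda q:np.array([312,195])+(np.array(q)+.5)/8-.5
C=[ray(P,*px(q),.06)[:2] for q in cv2.boxPoints(r)]
print("housing",ray(P,*px(r[0]),.06).round(4),np.round(C,4).tolist(),[round(float(np.linalg.norm(C[k]-C[k-1])),4) for k in range(4)])
e=max([C[1]-C[0],C[2]-C[1]],key=np.linalg.norm);print("ang",np.arctan(e[1]/e[0]))
B=[ray(P,*q,.01)[:2] for q in[(298.5,160.9),(355.4,154.6),(364.8,239.4),(308,245.7)]]
print("bed",np.mean(B,0),"w",np.linalg.norm(B[0]-B[1]))
for q in[(184,320)]:print("flange",ray(P,290+q[0]/4.444,145+q[1]/4.444,.066), "knobtop",ray(P,290+q[0]/4.444,145+q[1]/4.444,.1))
for q in[(127,150),(225,130)]:print("stop top front",ray(P,290+q[0]/4.444,145+q[1]/4.444,.058))
PS=bot.camera_params("scene");print("knobtop scene",ray(PS,275+608/4.706,170+50/4.706,.1))
for z in(.025,0):print("tray",z,[ray(P,u,v,z).round(3) for u,v in[(405,229),(460,229),(459,281),(403,281)]])
```

```text
housing [ 0.5114 -0.0164  0.06  ] [[0.5205, 0.0111], [0.5363, -0.0317], [0.5023, -0.0439], [0.4867, -0.0012]] [0.036, 0.0456, 0.0361, 0.0455]
ang -1.2177263764282698
bed [ 0.59043878 -0.01214698] w 0.1739825535797133
flange [ 0.53176928 -0.01096673  0.066     ] knobtop [ 0.52800742 -0.01027097  0.1       ]
stop top front [0.64410117 0.0277002  0.058     ]
stop top front [ 0.65849573 -0.03638279  0.058     ]
knobtop scene [0.51185928 0.22401666 0.1       ]
tray 0.025 [array([ 0.504, -0.229,  0.025]), array([ 0.507, -0.391,  0.025]), array([ 0.356, -0.384,  0.025]), array([ 0.353, -0.222,  0.025])]
tray 0 [array([ 0.506, -0.233,  0.   ]), array([ 0.509, -0.398,  0.   ]), array([ 0.355, -0.392,  0.   ]), array([ 0.352, -0.226,  0.   ])]
```

Call:
{"method": "servo_tool", "body": {
  "commands": [
    {"tx": -28, "ty": -40, "tz": 0, "spin": 0.01, "hand": -1},
    {"tx": -56, "ty": -80, "tz": 0, "spin": 0.02, "hand": -1},
    {"tx": -84, "ty": -120, "tz": 0, "spin": 0.03, "hand": -1},
    {"tx": -112, "ty": -160, "tz": 0, "spin": 0.04, "hand": -1},
    {"tx": -140, "ty": -200, "tz": 0, "spin": 0.05, "hand": -1},
    {"tx": -168, "ty": -240, "tz": 0, "spin": 0.07, "hand": -1},
    {"tx": -196, "ty": -280, "tz": 0, "spin": 0.08, "hand": -1},
    {"tx": -224, "ty": -320, "tz": 0, "spin": 0.09, "hand": -1},
    {"tx": -252, "ty": -360, "tz": 0, "spin": 0.1, "hand": -1},
    {"tx": -280, "ty": -400, "tz": 0, "spin": 0.12, "hand": -1},
    {"tx": -305, "ty": -441, "tz": 0, "spin": 0.12, "hand": -1},
    {"tx": -305, "ty": -441, "tz": 0, "spin": 0.12, "hand": -1}
  ]
}}

```text
t: 1.3
position: [0.5053, -0.0244, 0.2448]
eef_rot: [0.815, -0.58, -0.001, -0.002]
wrist_force: [0.6, -0.1, 0.1]
width: 1.005
```

Run:
```python
from h import *
s=bot.sense();print(s["t"],s["position"],s["eef_rot"],s["wrist_force"])
P,im=snap("wrist","w1");R=np.array(P["R"]);print((-R.T@np.array(P["t"]).ravel()).round(3),R.round(3).tolist(),np.round(P["K"],1).tolist())
T=bot.camera_params("top")
for q in[(130,272),(197,250),(240,367),(170,395)]:
  X=ray(T,290+q[0]/4.444,145+q[1]/4.444,.06);print(X.round(4),proj(P,X).round())
```

```text
1.3 [ 0.50529324 -0.02444751  0.24480089] [ 0.8148294  -0.57969769 -0.00099889 -0.00162614] [ 0.57984529 -0.07569586  0.11979232]
[0.584 0.003 0.373] [[0.327, -0.945, -0.004], [-0.894, -0.311, 0.324], [-0.307, -0.103, -0.946]] [[327.5, 0.0, 320.0], [0.0, 327.5, 199.1], [0.0, 0.0, 1.0]]
[0.5632 0.0244 0.06  ] [292. 102.]
[ 0.5783 -0.0189  0.06  ] [342. 102.]
[ 0.5025 -0.0476  0.06  ] [342. 187.]
[ 0.4837 -0.0027  0.06  ] [294. 190.]
```

View pics/w1.png

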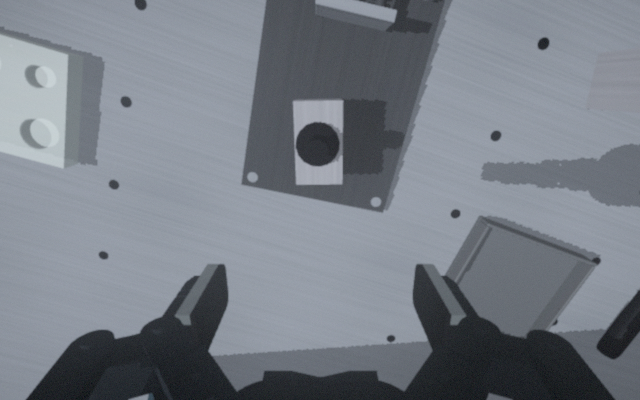

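The wrist view shows the housing top at (293–343, 100–185), the cap disc at (318,144) and the tray at (525,270). The top-view corners project to within about 2 px of it. Next I measure precisely with masks.

```bash
cat > meas.py <<'E'
from h import *
def house(P,im,box,thr=150):
    x0,y0,x1,y1=box
    g=cv2.cvtColor(im,cv2.COLOR_RGB2GRAY)[y0:y1,x0:x1]
    g=cv2.resize(g,None,fx=4,fy=4,interpolation=cv2.INTER_CUBIC)
    n,l,st,c=cv2.connectedComponentsWithStats((g>thr).astype(np.uint8)); i=1+np.argmax(st[1:,4])
    pts=np.argwhere(l==i)[:,::-1]/4.+[x0-.375,y0-.375]
    W=np.array([ray(P,u,v,.06)[:2] for u,v in pts])
    r=cv2.minAreaRect((W*1000).astype(np.float32)); b=cv2.boxPoints(r)
    e=max([b[1]-b[0],b[2]-b[1]],key=np.linalg.norm)
    return np.array(r[0])/1000,np.array(r[1]),np.arctan(e[1]/e[0])
E
python3 - <<'E'
from meas import *
im=cv2.cvtColor(cv2.imread("pics/w1.png"),cv2.COLOR_BGR2RGB);P=bot.camera_params("wrist")
for t in(130,150,170):print(house(P,im,(280,90,360,200),t))
g=cv2.cvtColor(im,cv2.COLOR_RGB2GRAY)
sub=cv2.resize(g[95:190,293:343],None,fx=4,fy=4)
for t in(20,30,60,80):
    cs=max(cv2.findContours((sub<t).astype(np.uint8),0,1)[0],key=cv2.contourArea,default=None)
    if cs is not None and len(cs)>5:
        c,r=cv2.minEnclosingCircle(cs);q=np.array(c)/4+[293,95];print(t,q,r/4,ray(P,*q,.066)[:2],ray(P,*q,.1)[:2])
# bed edges in world: sample left and right edges
for row in(60,90,120,150):
    d=np.diff(cv2.GaussianBlur(g,(5,5),0)[row].astype(int)); a=230+np.argmin(d[230:290]); b=385+np.argmax(d[385:460])
    print(row,ray(P,a+.5,row,.01)[:2].round(4),ray(P,b+.5,row,.01)[:2].round(4))
print(ray(P,318,9.5,.057)[:2],ray(P,392,22,.057)[:2], "holes",ray(P,252,177,.01)[:2],ray(P,376,202,.01)[:2])
E
```

```text
(array([ 0.53373163, -0.01366924]), array([80.36937714, 46.31179047]), np.float32(0.34492645))
(array([ 0.55357544, -0.00641577]), array([37.22644424, 45.09825516]), np.float32(-1.2259547))
(array([ 0.50263596, -0.01361579]), array([18.9891758 ,  6.51027775]), np.float32(0.30148304))
60 [317.7812767 143.9993515] 21.03111457824707 [ 0.53434374 -0.01311747] [ 0.53980034 -0.0115667 ]
80 [317.81368256 144.069664  ] 21.62912368774414 [ 0.53429149 -0.01316743] [ 0.53975389 -0.01161111]
60 [0.5863 0.0703] [ 0.6446 -0.0984]
90 [0.5569 0.0665] [ 0.6155 -0.1031]
120 [0.5257 0.0625] [ 0.584  -0.1059]
150 [0.4927 0.0582] [ 0.5513 -0.111 ]
[0.64092094 0.02334455] [ 0.6526864  -0.03973318] holes [0.46504935 0.04318627] [ 0.48336248 -0.10227488]
```

Call:
{"method": "servo_tool", "body": {
  "commands": [
    {"tx": -1, "ty": -31, "tz": 20, "spin": 0, "hand": -1},
    {"tx": -1, "ty": -31, "tz": 55, "spin": 0, "hand": -1},
    {"tx": -1, "ty": -31, "tz": 90, "spin": 0, "hand": -1},
    {"tx": -1, "ty": -31, "tz": 120, "spin": 0, "hand": -1},
    {"tx": -1, "ty": -31, "tz": 140, "spin": 0, "hand": -1},
    {"tx": -1, "ty": -31, "tz": 152, "spin": 0, "hand": -1},
    {"tx": -1, "ty": -31, "tz": 158, "spin": 0, "hand": -1},
    {"tx": -1, "ty": -31, "tz": 158, "spin": 0, "hand": -1},
    {"tx": -1, "ty": -31, "tz": 158, "spin": 0, "hand": -1}
  ]
}}

```text
t: 2.25
position: [0.5334, -0.0159, 0.0876]
eef_rot: [0.814, -0.58, -0.0, -0.001]
wrist_force: [-0.1, -0.2, -0.0]
width: 0.994
```

Call:
{"method": "servo_tool", "body": {
  "commands": [
    {"tx": -2.5, "ty": -2, "tz": 2, "spin": 0, "hand": -1},
    {"tx": -2.5, "ty": -2, "tz": 2, "spin": 0, "hand": 0},
    {"tx": -2.5, "ty": -2, "tz": 2, "spin": 0, "hand": 1},
    {"tx": -2.5, "ty": -2, "tz": 2, "spin": 0, "hand": 1},
    {"tx": -2.5, "ty": -2, "tz": 2, "spin": 0, "hand": 1},
    {"tx": -2.5, "ty": -2, "tz": 2, "spin": 0, "hand": 1},
    {"tx": -2.5, "ty": -2, "tz": 2, "spin": 0, "hand": 1},
    {"tx": -2.5, "ty": -2, "tz": 2, "spin": 0, "hand": 1},
    {"tx": -2.5, "ty": -2, "tz": 2, "spin": 0, "hand": 1},
    {"tx": -2.5, "ty": -2, "tz": 2, "spin": 0, "hand": 1}
  ]
}}

```text
t: 3.25
position: [0.5347, -0.0128, 0.0858]
eef_rot: [0.814, -0.58, -0.0, -0.001]
wrist_force: [-0.7, 1.5, 5.8]
width: 0.208
```

Call:
{"method": "servo_tool", "body": {
  "commands": [
    {"tx": -2, "ty": 0, "tz": -1, "spin": 0, "hand": 1},
    {"tx": 0, "ty": 0, "tz": -3, "spin": 0, "hand": 1},
    {"tx": 0, "ty": 0, "tz": -8, "spin": 0, "hand": 1},
    {"tx": 0, "ty": 0, "tz": -16, "spin": 0, "hand": 1},
    {"tx": 0, "ty": 0, "tz": -30, "spin": 0, "hand": 1},
    {"tx": 0, "ty": 0, "tz": -50, "spin": 0, "hand": 1},
    {"tx": 0, "ty": 0, "tz": -80, "spin": 0, "hand": 1},
    {"tx": 0, "ty": 0, "tz": -110, "spin": 0, "hand": 1},
    {"tx": 0, "ty": 0, "tz": -120, "spin": 0, "hand": 1},
    {"tx": 0, "ty": 0, "tz": -120, "spin": 0, "hand": 1}
  ]
}}

```text
t: 4.25
position: [0.5356, -0.0133, 0.2077]
eef_rot: [0.814, -0.58, 0.002, -0.002]
wrist_force: [0.4, -0.3, -1.1]
width: 0.205
```

Run:
```python
from meas import *
s=bot.sense();print(s["t"],s["position"].round(4),s["eef_rot"],s["wrist_force"],s["width"])
P,im=snap("wrist","w2"); 
for b in((200,20,420,260),):
  for t in(130,140):print(house(P,im,b,t))
```

```text
4.25 [ 0.5356 -0.0133  0.2077] [ 0.81447628 -0.58019185  0.00174887 -0.00165913] [ 0.35085033 -0.27930971 -1.08314345] 0.20500857773337122
(array([0.54257806, 0.05554252]), array([209.22901917,  79.40745544]), np.float32(0.21516034))
(array([0.54254297, 0.055652  ]), array([209.20709229,  79.17855835]), np.float32(0.21516035))
```

View pics/w2.png

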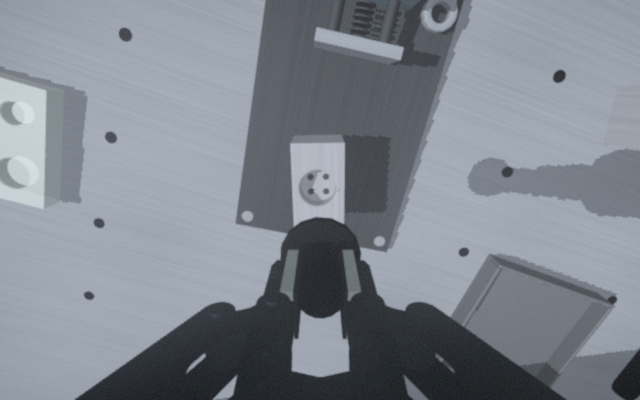

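The cap is held (pads around the knob, flange at (320,245)) and the housing is undisturbed with its bore open at (317,187). On to the tray.

Call:
{"method": "servo_tool", "body": {
  "commands": [
    {"tx": 15, "ty": 12, "tz": 0, "spin": 0, "hand": 1},
    {"tx": 43, "ty": 35, "tz": 0, "spin": 0, "hand": 1},
    {"tx": 76, "ty": 61, "tz": 0, "spin": 0, "hand": 1},
    {"tx": 109, "ty": 88, "tz": 0, "spin": 0, "hand": 1},
    {"tx": 142, "ty": 114, "tz": 0, "spin": 0, "hand": 1},
    {"tx": 175, "ty": 141, "tz": 0, "spin": 0, "hand": 1},
    {"tx": 205, "ty": 165, "tz": 0, "spin": 0, "hand": 1},
    {"tx": 228, "ty": 184, "tz": 0, "spin": 0, "hand": 1},
    {"tx": 239, "ty": 193, "tz": 10, "spin": 0, "hand": 1},
    {"tx": 243, "ty": 196, "tz": 30, "spin": 0, "hand": 1},
    {"tx": 243, "ty": 196, "tz": 60, "spin": 0, "hand": 1},
    {"tx": 243, "ty": 196, "tz": 80, "spin": 0, "hand": 1}
  ]
}}

```text
t: 5.5
position: [0.4276, -0.3048, 0.1217]
eef_rot: [0.814, -0.58, -0.002, -0.002]
wrist_force: [-0.1, -0.1, -0.9]
width: 0.204
```

Run:
```python
from h import *
s=bot.sense();print(s["t"],s["position"].round(4),s["eef_rot"].round(4),s["wrist_force"],s["width"])
P,im=snap("wrist","w3"); snap("scene","s3");T,_=snap("top","t3")
cv2.imwrite("pics/c3.png",np.hstack([im[:,:,::-1][:, 80:560],cv2.resize(cv2.imread("pics/s3.png")[130:230,180:260],(320,400))]))
```

```text
5.5 [ 0.4276 -0.3048  0.1217] [ 0.8143 -0.5804 -0.0022 -0.0018] [-0.11728787 -0.10126812 -0.93061413] 0.20368064060266985
```

View pics/c3.png

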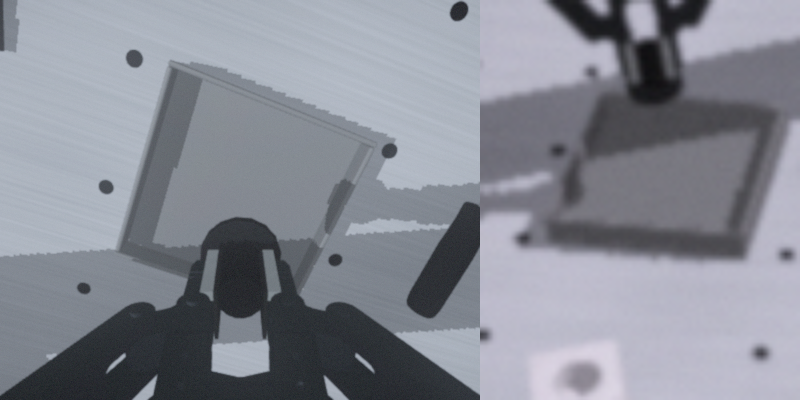

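The cap hangs over the tray. The rim corners in the wrist image (+80 column offset) are about (250,62), (458,142) and (199,250). I'll check the tray centre from them.

Run:
```python
from h import *
P=bot.camera_params("wrist")
A,B,C=[ray(P,u,v,.025)[:2] for u,v in[(250,62),(458,142),(199,250)]]
print(A,B,C,np.linalg.norm(A-B),np.linalg.norm(A-C),(B+C)/2)
```

```text
[ 0.50610899 -0.22910591] [ 0.50362122 -0.37713756] [ 0.36355285 -0.22683428] 0.14805255136361734 0.14257423904777267 [ 0.43358704 -0.30198592]
```

Call:
{"method": "servo_tool", "body": {
  "commands": [
    {"tx": 0, "ty": -3, "tz": 25, "spin": 0, "hand": 1},
    {"tx": 0, "ty": -3, "tz": 45, "spin": 0, "hand": 1},
    {"tx": 0, "ty": -3, "tz": 60, "spin": 0, "hand": 1},
    {"tx": 0, "ty": -3, "tz": 70, "spin": 0, "hand": 1},
    {"tx": 0, "ty": -3, "tz": 77, "spin": 0, "hand": 1},
    {"tx": 0, "ty": -3, "tz": 81, "spin": 0, "hand": 1},
    {"tx": 0, "ty": -3, "tz": 83, "spin": 0, "hand": 1},
    {"tx": 0, "ty": -3, "tz": 83, "spin": 0, "hand": 1}
  ]
}}

```text
t: 6.45
position: [0.4305, -0.3033, 0.0401]
eef_rot: [0.815, -0.58, -0.002, -0.002]
wrist_force: [-0.5, -0.4, -0.4]
width: 0.209
```

Call:
{"method": "servo_tool", "body": {
  "commands": [
    {"tx": 0, "ty": 0, "tz": 1, "spin": 0, "hand": 1},
    {"tx": 0, "ty": 0, "tz": 2, "spin": 0, "hand": 1},
    {"tx": 0, "ty": 0, "tz": 3, "spin": 0, "hand": 1},
    {"tx": 0, "ty": 0, "tz": 3.5, "spin": 0, "hand": 1},
    {"tx": 0, "ty": 0, "tz": 3.5, "spin": 0, "hand": 1}
  ]
}}

```text
t: 6.95
position: [0.4305, -0.3033, 0.0365]
eef_rot: [0.815, -0.58, -0.003, -0.002]
wrist_force: [0.2, -0.1, -1.1]
width: 0.208
```

Call:
{"method": "servo_tool", "body": {
  "commands": [
    {"tx": 0, "ty": 0, "tz": 0.5, "spin": 0, "hand": 1},
    {"tx": 0, "ty": 0, "tz": 1, "spin": 0, "hand": 1},
    {"tx": 0, "ty": 0, "tz": 1.5, "spin": 0, "hand": 1},
    {"tx": 0, "ty": 0, "tz": 1.5, "spin": 0, "hand": 1}
  ]
}}

```text
t: 7.35
position: [0.4306, -0.3033, 0.0358]
eef_rot: [0.815, -0.58, -0.002, -0.002]
wrist_force: [-1.8, 1.5, 6.7]
width: 0.207
```

Contact: the cap rests on the tray floor at +6.7 N, and the height is as predicted. Release and rise.

Call:
{"method": "servo_tool", "body": {
  "commands": [
    {"tx": 0, "ty": 0, "tz": 0, "spin": 0, "hand": 0.3},
    {"tx": 0, "ty": 0, "tz": 0, "spin": 0, "hand": 0},
    {"tx": 0, "ty": 0, "tz": 0, "spin": 0, "hand": -0.5},
    {"tx": 0, "ty": 0, "tz": 0, "spin": 0, "hand": -1},
    {"tx": 0, "ty": 0, "tz": 0, "spin": 0, "hand": -1},
    {"tx": 0, "ty": 0, "tz": 0, "spin": 0, "hand": -1},
    {"tx": 0, "ty": 0, "tz": 0, "spin": 0, "hand": -1},
    {"tx": 0, "ty": 0, "tz": -20, "spin": 0, "hand": -1},
    {"tx": 0, "ty": 0, "tz": -55, "spin": 0, "hand": -1},
    {"tx": 0, "ty": 0, "tz": -95, "spin": 0, "hand": -1},
    {"tx": 0, "ty": 0, "tz": -135, "spin": 0, "hand": -1},
    {"tx": 0, "ty": 0, "tz": -160, "spin": 0, "hand": -1}
  ]
}}

```text
t: 8.55
position: [0.4315, -0.3049, 0.1991]
eef_rot: [0.815, -0.58, -0.0, -0.001]
wrist_force: [0.3, -0.8, 0.7]
width: 1.0
```

Call:
{"method": "servo_tool", "body": {
  "commands": [
    {"tx": -15, "ty": -10, "tz": 0, "spin": 0, "hand": -1},
    {"tx": -48, "ty": -32, "tz": -10, "spin": 0, "hand": -1},
    {"tx": -84, "ty": -56, "tz": -20, "spin": 0, "hand": -1},
    {"tx": -120, "ty": -80, "tz": -30, "spin": 0, "hand": -1},
    {"tx": -156, "ty": -104, "tz": -40, "spin": 0, "hand": -1},
    {"tx": -192, "ty": -128, "tz": -45, "spin": 0, "hand": -1},
    {"tx": -222, "ty": -148, "tz": -45, "spin": 0, "hand": -1},
    {"tx": -240, "ty": -161, "tz": -45, "spin": 0, "hand": -1},
    {"tx": -240, "ty": -161, "tz": -45, "spin": 0, "hand": -1},
    {"tx": -240, "ty": -161, "tz": -45, "spin": 0, "hand": -1}
  ]
}}

```text
t: 9.55
position: [0.5044, -0.0247, 0.2438]
eef_rot: [0.815, -0.579, -0.001, -0.001]
wrist_force: [0.2, -0.9, 0.3]
width: 1.0
```

Run:
```python
from meas import *
s=bot.sense();print(s["t"],s["position"].round(4),s["eef_rot"].round(4))
P,im=snap("wrist","w4")
for t in(120,130,140):print(house(P,im,(270,80,370,205),t))
T,ti=snap("top","t4")
a=im[:,:,::-1][:,100:640]; b=cv2.resize(ti[:,:,::-1][220:295,395:470],(260,260),interpolation=cv2.INTER_CUBIC)
cv2.imwrite("pics/c4.png",np.hstack([a,cv2.copyMakeBorder(b,0,140,0,0,0)]))
g=cv2.cvtColor(ti,cv2.COLOR_RGB2GRAY)[232:280,405:458]
n,l,st,c=cv2.connectedComponentsWithStats((g<45).astype(np.uint8))
for i in range(1,n):
  if st[i,4]>15:print(st[i],c[i]+[405,232],ray(T,*(c[i]+[405,232]),.02))
```

```text
9.55 [ 0.5044 -0.0247  0.2438] [ 8.152e-01 -5.792e-01 -1.200e-03 -8.000e-04]
(array([ 0.5351709, -0.0109752]), array([80.88681793, 46.74346542]), np.float32(0.34625107))
(array([ 0.53518262, -0.01096051]), array([80.40988159, 46.26916504]), np.float32(0.34625775))
(array([ 0.53515546, -0.01096618]), array([79.8520813 , 45.76871872]), np.float32(0.34651574))
[ 18  17  14  13 149] [429.15436242 255.1409396 ] [ 0.42902844 -0.2999601   0.02      ]
```

View pics/c4.png

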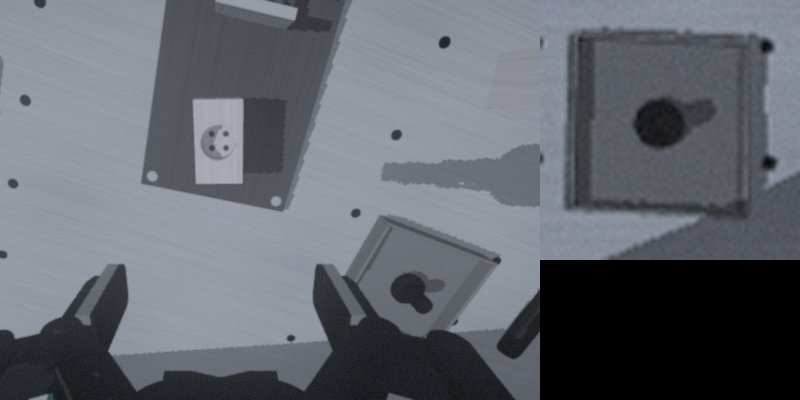

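The cap stands upright near the tray centre. The housing is at (0.535,-0.011), yaw 0.346, size 80.4×46.3 as given. Descend to grip it across its width.

Call:
{"method": "servo_tool", "body": {
  "commands": [
    {"tx": -3, "ty": -34, "tz": 10, "spin": -0.01, "hand": -1},
    {"tx": -3, "ty": -34, "tz": 45, "spin": -0.01, "hand": -1},
    {"tx": -3, "ty": -34, "tz": 85, "spin": -0.01, "hand": -1},
    {"tx": -3, "ty": -34, "tz": 115, "spin": -0.01, "hand": -1},
    {"tx": -3, "ty": -34, "tz": 130, "spin": -0.01, "hand": -1},
    {"tx": -3, "ty": -34, "tz": 140, "spin": -0.01, "hand": -1},
    {"tx": -3, "ty": -34, "tz": 140, "spin": -0.01, "hand": -1}
  ]
}}

```text
t: 10.35
position: [0.5347, -0.0124, 0.1029]
eef_rot: [0.817, -0.577, -0.002, -0.0]
wrist_force: [0.3, 1.2, -0.1]
width: 0.999
```

Call:
{"method": "servo_tool", "body": {
  "commands": [
    {"tx": -1.2, "ty": -1, "tz": 20, "spin": 0, "hand": -1},
    {"tx": -1.2, "ty": -1, "tz": 40, "spin": 0, "hand": -1},
    {"tx": -1.2, "ty": -1, "tz": 55, "spin": 0, "hand": -1},
    {"tx": -1.2, "ty": -1, "tz": 62, "spin": 0, "hand": -1},
    {"tx": -1.2, "ty": -1, "tz": 65, "spin": 0, "hand": -1},
    {"tx": -1.2, "ty": -1, "tz": 65, "spin": 0, "hand": 1},
    {"tx": -1.2, "ty": -1, "tz": 65, "spin": 0, "hand": 1},
    {"tx": -1.2, "ty": -1, "tz": 65, "spin": 0, "hand": 1},
    {"tx": -1.2, "ty": -1, "tz": 65, "spin": 0, "hand": 1},
    {"tx": -1.2, "ty": -1, "tz": 65, "spin": 0, "hand": 1},
    {"tx": -1.2, "ty": -1, "tz": 65, "spin": 0, "hand": 1}
  ]
}}

```text
t: 11.45
position: [0.536, -0.0112, 0.039]
eef_rot: [0.817, -0.577, -0.001, -0.001]
wrist_force: [-0.8, -1.1, 6.0]
width: 0.53
```

Gripped: opening 0.53 × 85 = 45 mm, which matches the 46 mm width. Now square it, centre it and bring it to about 15 mm short of the stop.

Call:
{"method": "servo_tool", "body": {
  "commands": [
    {"tx": 1, "ty": -3, "tz": 0, "spin": 0.02, "hand": 1},
    {"tx": 3, "ty": -8, "tz": 0, "spin": 0.05, "hand": 1},
    {"tx": 5, "ty": -13, "tz": 0, "spin": 0.08, "hand": 1},
    {"tx": 7, "ty": -18, "tz": 0, "spin": 0.11, "hand": 1},
    {"tx": 10, "ty": -24, "tz": 0, "spin": 0.14, "hand": 1},
    {"tx": 12, "ty": -30, "tz": 0, "spin": 0.17, "hand": 1},
    {"tx": 15, "ty": -36, "tz": 0, "spin": 0.2, "hand": 1},
    {"tx": 18, "ty": -42, "tz": 0, "spin": 0.215, "hand": 1},
    {"tx": 20, "ty": -47, "tz": 0, "spin": 0.215, "hand": 1},
    {"tx": 22, "ty": -51, "tz": 0, "spin": 0.215, "hand": 1},
    {"tx": 22, "ty": -51.5, "tz": 0, "spin": 0.215, "hand": 1},
    {"tx": 22, "ty": -51.5, "tz": 0, "spin": 0.215, "hand": 1}
  ]
}}

```text
t: 12.65
position: [0.5904, -0.0143, 0.0391]
eef_rot: [0.75, -0.661, -0.002, 0.0]
wrist_force: [-6.1, 0.2, 6.3]
width: 0.53
```

Run:
```python
from h import *
s=bot.sense();q=s["eef_rot"];a=2*np.arctan2(q[1],q[0]);u=np.array([np.cos(.131),np.sin(.131)]);w=np.array([-u[1],u[0]]);p=s["position"]
print(s["t"],p.round(4),"yaw err",a+np.pi/2-.131,"s",p[:2]@u,"v",p[:2]@w,"centreline -.0916",s["wrist_force"].round(1),s["moment"].round(2))
P,im=snap("wrist","w5");T,ti=snap("top","t5")
b=cv2.resize(ti[:,:,::-1][145:255,290:380],(327,400),interpolation=cv2.INTER_CUBIC)
cv2.imwrite("pics/c5.png",np.hstack([im[:,:,::-1][:,90:550],b]))
```

```text
12.65 [ 0.5904 -0.0143  0.0391] yaw err -0.0047115291495294365 s 0.583456827698122 v -0.0912493249665493 centreline -.0916 [-6.1  0.2  6.3] [-0.06  0.76 -0.04]
```

View pics/c5.png

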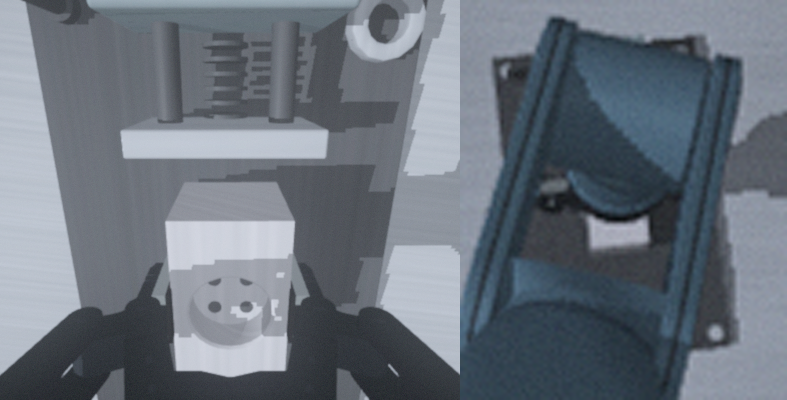

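The wrist image shows the stop plate at columns 121–328 (middle 225) and the housing end centred at about 230, with parallel edges. That leaves it square and about 2 mm off centre. I'll measure the gap.

Run:
```python
from h import *
P=bot.camera_params("wrist");u=np.array([np.cos(.131),np.sin(.131)]);w=np.array([-u[1],u[0]])
for n,x,y,z in[("stop L",121,158,.057),("stop R",328,158,.057),("stopbackL",122,130,.057),("h front topL",166,220,.06),("R",293,220,.06),("h front bottom L",180,182,.01),("R",279,182,.01)]:
  X=ray(P,x+90,y,z)[:2];print(n,X.round(4),(X@u).round(4),(X@w).round(4))
```

```text
stop L [0.6463 0.0305] 0.6447 -0.0541
stop R [ 0.6552 -0.0391] 0.6444 -0.1243
stopbackL [0.6558 0.0304] 0.6541 -0.0555
h front topL [0.6268 0.0135] 0.6232 -0.0685
R [ 0.6325 -0.0308] 0.623 -0.1132
h front bottom L [0.6259 0.0159] 0.6226 -0.066
R [ 0.6321 -0.0329] 0.6224 -0.1152
```

Call:
{"method": "servo_tool", "body": {
  "commands": [
    {"tx": -0.5, "ty": -3, "tz": 0, "spin": 0, "hand": 1},
    {"tx": -1, "ty": -7, "tz": 0, "spin": 0, "hand": 1},
    {"tx": -1.5, "ty": -11, "tz": 0, "spin": 0, "hand": 1},
    {"tx": -1.5, "ty": -14, "tz": 0, "spin": 0, "hand": 1},
    {"tx": -1.5, "ty": -17, "tz": 0, "spin": 0, "hand": 1},
    {"tx": -1.5, "ty": -20, "tz": 0, "spin": 0, "hand": 1},
    {"tx": -1.5, "ty": -23, "tz": 0, "spin": 0, "hand": 1},
    {"tx": -1.5, "ty": -26, "tz": 0, "spin": 0, "hand": 1},
    {"tx": -1.5, "ty": -29, "tz": 0, "spin": 0, "hand": 1},
    {"tx": -1.5, "ty": -31, "tz": 0, "spin": 0, "hand": 1},
    {"tx": -1.5, "ty": -31, "tz": 0, "spin": 0, "hand": 1}
  ]
}}

```text
t: 13.85
position: [0.6178, -0.0088, 0.0392]
eef_rot: [0.75, -0.661, -0.005, 0.002]
wrist_force: [-12.4, -2.1, 12.1]
width: 0.531
```

Run:
```python
from h import *
s=bot.sense();q=s["eef_rot"];a=2*np.arctan2(q[1],q[0]);u=np.array([np.cos(.131),np.sin(.131)]);w=np.array([-u[1],u[0]]);p=s["position"]
print(s["t"],p.round(4),"yaw err",a+np.pi/2-.131,"s",p[:2]@u,"v",p[:2]@w,s["wrist_force"].round(1),s["wrist_force"][:2]@u,s["moment"].round(2))
P,im=snap("wrist","w6")
cv2.imwrite("pics/c6.png",im[:,:,::-1][:,90:550])
```

```text
13.85 [ 0.6178 -0.0088  0.0392] yaw err -0.004969215586820175 s 0.6113714048395283 v -0.08942019707316609 [-12.4  -2.1  12.1] -12.601300216508522 [-0.36  1.58 -0.01]
```

View pics/c6.png

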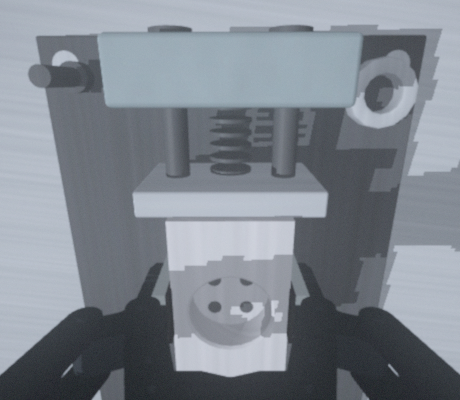

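In contact: the stop plate is pushed in about 6 mm and the housing sits central and square. Pressing on, easing the downward load slightly.

Call:
{"method": "servo_tool", "body": {
  "commands": [
    {"tx": 0, "ty": -4, "tz": 0, "spin": 0, "hand": 1},
    {"tx": 0, "ty": -6, "tz": 0, "spin": 0, "hand": 1},
    {"tx": 0, "ty": -8, "tz": 0, "spin": 0, "hand": 1},
    {"tx": 0, "ty": -10, "tz": 0, "spin": 0, "hand": 1},
    {"tx": 0, "ty": -12, "tz": 0, "spin": 0, "hand": 1},
    {"tx": 0, "ty": -13, "tz": 0, "spin": 0, "hand": 1},
    {"tx": 0, "ty": -14, "tz": 0, "spin": 0, "hand": 1},
    {"tx": 0, "ty": -14, "tz": 0, "spin": 0, "hand": 1},
    {"tx": 0, "ty": -14, "tz": 0, "spin": 0, "hand": 1}
  ]
}}

```text
t: 14.8
position: [0.6268, -0.0075, 0.0395]
eef_rot: [0.75, -0.661, -0.008, 0.006]
wrist_force: [-18.0, -4.3, 16.4]
width: 0.531
```

```bash
cat > chk.py <<'E'
from h import *
import sys
s=bot.sense();q=s["eef_rot"];a=2*np.arctan2(q[1],q[0]);u=np.array([np.cos(.131),np.sin(.131)]);w=np.array([-u[1],u[0]]);p=s["position"]
print(s["t"],p.round(4),"yaw err",a+np.pi/2-.131,"s",p[:2]@u,"travel by tcp mm",(p[:2]@u-.5835-.0215)*1e3,"v",p[:2]@w,s["wrist_force"].round(1),s["wrist_force"][:2]@u,s["moment"].round(2),q.round(4))
P,im=snap("wrist",sys.argv[1])
g=cv2.cvtColor(im,cv2.COLOR_RGB2GRAY).astype(float)
for c0,c1 in((226,248),(395,415)):
  col=cv2.GaussianBlur(g[:,c0:c1].mean(1,keepdims=True),(1,5),0)[:,0]; d=np.diff(col[170:300]); r=170+np.argmin(d)+.5
  X=ray(P,(c0+c1)/2,r,.057)[:2]; print("stop front row",r,"s",X@u,"travel mm",(X@u-.6446)*1e3)
E
python3 chk.py w7
```

```text
14.8 [ 0.6268 -0.0075  0.0395] yaw err -0.005234363650096441 s 0.6204565716285605 travel by tcp mm 15.456571628560477 v -0.08934891209164482 [-18.   -4.3  16.4] -18.38907573598512 [-0.71  2.36 -0.13] [ 0.7501 -0.6612 -0.0085  0.006 ]
stop front row 217.5 s 0.6602398003632521 travel mm 15.639800363252188
stop front row 217.5 s 0.6600227742166641 travel mm 15.422774216664159
```

Travel is 15.5 mm by both TCP and image, about 7.7 N. A little more, slowly.

Call:
{"method": "servo_tool", "body": {
  "commands": [
    {"tx": 0, "ty": -6, "tz": -0.5, "spin": 0, "hand": 1},
    {"tx": 0, "ty": -7, "tz": -0.5, "spin": 0, "hand": 1},
    {"tx": 0, "ty": -8, "tz": -0.5, "spin": 0, "hand": 1},
    {"tx": 0, "ty": -9, "tz": -0.5, "spin": 0, "hand": 1},
    {"tx": 0, "ty": -9.5, "tz": -0.5, "spin": 0, "hand": 1},
    {"tx": 0, "ty": -9.5, "tz": -0.5, "spin": 0, "hand": 1},
    {"tx": 0, "ty": -9.5, "tz": -0.5, "spin": 0, "hand": 1},
    {"tx": 0, "ty": -9.5, "tz": -0.5, "spin": 0, "hand": 1}
  ]
}}

```text
t: 15.65
position: [0.6311, -0.007, 0.0399]
eef_rot: [0.75, -0.661, -0.012, 0.01]
wrist_force: [-18.3, -4.9, 14.8]
width: 0.531
```

```bash
python3 chk.py w8; python3 -c "
from h import *
a=cv2.imread('pics/w8.png')[:,90:550];T,ti=snap('top','t8');S,si=snap('scene','s8')
f=lambda i,b:cv2.resize(i[b[1]:b[3],b[0]:b[2],::-1],(300,200),interpolation=cv2.INTER_CUBIC)
cv2.imwrite('pics/c8.png',np.hstack([a,np.vstack([f(ti,(380,215,485,285)),f(si,(265,175,370,245))])]))
s=bot.sense();print(s['t'],s['position'].round(4),s['wrist_force'].round(1))"
```

```text
15.65 [ 0.6311 -0.007   0.0399] yaw err -0.005700347324267829 s 0.6247761656150133 travel by tcp mm 19.77616561501324 v -0.08935372477787239 [-18.3  -4.9  14.8] -18.738010540578088 [-0.77  2.24 -0.11] [ 0.7499 -0.6614 -0.0123  0.0098]
stop front row 217.5 s 0.6647787128852903 travel mm 20.178712885290384
stop front row 217.5 s 0.6645605254484742 travel mm 19.960525448474264
15.8 [ 0.6311 -0.007   0.0399] [-17.2  -5.2  13.6]
```

View pics/c8.png

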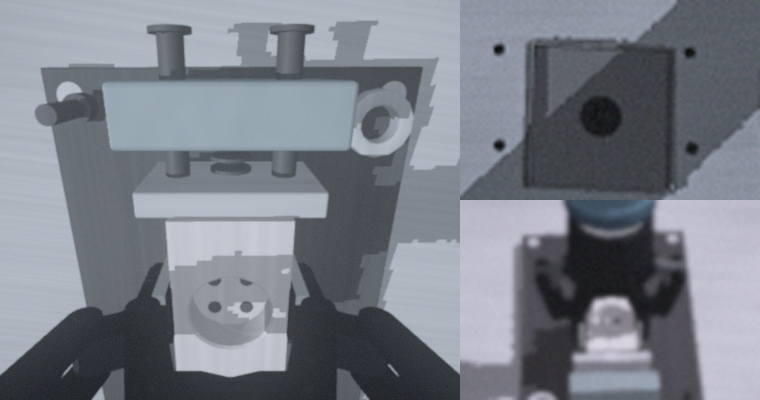

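The stop is in 20 mm (about 10 N), the housing face is flush and square, the cap stands in the tray, and the ring and bolt are untouched. Next I check for steadiness while the arm holds its target.

```bash
python3 -c "
from h import *
for i in range(24):
    bot.camera('top')
    if i%8==7:
        s=bot.sense();print(s['t'],s['position'].round(5),s['eef_rot'].round(4),s['wrist_force'].round(1))"; python3 chk.py w9
```

```text
16.2 [ 0.63104 -0.00697  0.03992] [ 0.7499 -0.6613 -0.0123  0.0098] [-18.   -3.6  12.3]
16.6 [ 0.63107 -0.00695  0.0399 ] [ 0.7499 -0.6613 -0.0123  0.0098] [-17.4  -4.2  13.5]
17.0 [ 0.63104 -0.00698  0.03991] [ 0.7499 -0.6613 -0.0123  0.0098] [-18.7  -4.4  14.7]
17.0 [ 0.631  -0.007   0.0399] yaw err -0.005654839757676999 s 0.6247223331291117 travel by tcp mm 19.72233312911172 v -0.08934785137349098 [-18.7  -4.4  14.7] -19.126339953682862 [-0.74  2.26 -0.1 ] [ 0.7499 -0.6613 -0.0123  0.0098]
stop front row 217.5 s 0.6647784742598833 travel mm 20.178474259883394
stop front row 217.5 s 0.6645601365317361 travel mm 19.96013653173612
```

```bash
python3 -c "
from h import *
print(bot.hand_in())"
```

```text
the job is handed in; nothing more can be done
None
```

I moved the cap to the tray and left the arm pressing the housing on the stop at about 10 N. The job was handed in at 17.0 s of the 67 s allowed; the hand-in gives no verdict.

- **Cap:** I lifted it by the knob, lowered it until it touched the tray floor, and let go. It stands upright near the tray's centre.
- **Housing:** I gripped it across its width, squared and centred it, and slid it end first onto the stop. The gripper still holds it there.
- **Press:** the stop plate is pushed in about 20 mm, by both arm position (19.7 mm) and wrist image (20.0–20.2 mm). That gives about 10 N from the spring.
- **Position:** the arm's yaw is about 0.006 rad off square. The housing is within about 2 mm of the centre line.
- **Steadiness:** the arm pose did not change over the last 1.3 s before hand-in.
- **Bystanders:** in the last picture the ring and bolt look untouched; I did not measure them or the other bystanders.

**What disagreed:**
- **Wrist force:** it reads about 19 N along the push, not 10. I take the extra to be friction, because the gripper also bears down with about 14 N.
- **Tool tilt:** the tool leans about 0.03 rad under this load, so the housing may tilt by up to that much. This is inside the 0.1 rad limit, but I did not measure the housing's own tilt.
- **Plate edge:** my first reading of the plate's right edge made it about 6 mm too wide, probably because of shadow. I took the centre line from the left edge and the screw heads instead, and lined up finally on the stop plate itself.

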